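Empty the cup of bearing balls into the parts tray

ROBOT

A 6-joint arm with a two-finger parallel gripper is mounted at the origin on the work surface. World frame = base frame: x ahead of the robot, y to its left, z up, the work surface at z = 0. Lengths are in m, angles in rad, forces in N, time in s.
With the tool pointing down it reaches from about 0.375 to 0.9 m from the base axis. Payload 3.1 kg.
Tool frame: the origin (TCP) lies on the front face of the gripper's body, between the roots of the fingers; the fingertips stand 70 mm ahead of it and the grasp point (between the pads) lies 51 mm ahead of it; z points along the fingers, y is the line along which they close (so a half turn about z gives the same grasp; the last joint's range is limited). The gripper opens to 87 mm and grips with 3 to 60 N. Pads are 19 mm wide; open, the fingers measure 117 mm over their backs; the gripper's body (75 mm by 190 mm) begins 51 mm behind the grasp point.
Start: joints at [-1.349, 0.527, 1.433, -0, 1.181, -0.178], TCP at [0.243, -0.576, 0.292] pointing down, gripper open.
Joint ranges: [-3.08, 3.08], [-0.75, 2.2], [0.22, 2.44], [-1.43, 4.57], [0, 2.65], [-2.85, 2.85]. Speed limits (rad/s): [2.79, 2.79, 3.14, 3.14, 3.14, 3.14].

INTERFACE

Orientations are given as a unit quaternion [x, y, z, w].
In Python, from rig import robot, cams, ticket gives the robot as it stands. The module is installed in compiled form; this text tells all that it offers.
- The arm moves only by the shell command python3 -m crank 'ROWS' [FORCE]. ROWS is JSON, a list of rows, each a list of 7 numbers: the shift along the tool's x, y, z in cm, then the turn, a rotation vector about the tool's x, y, z in rad, then the closure, from 0 (fully open) to 1 (shut). A call has 1 to 5 rows; each row shifts and turns the commanded pose from where the row before left it, along the tool's axes as they then stand; what a row does not reach is not made up. A row lasts 1/8 s, in which the tool goes at most 62.5 mm and 10.7 degrees, less where a joint would pass 70% of its speed; a pose out of reach is approached as far as the arm can. A call is refused whole if a number of a shift passes 6.25 or a number of a turn 0.188, either way. A call with a gripper value outside its range is refused whole. The fingers move at their own pace and stop on an object; FORCE is the grip in N (left out, the last holds). Time passes only in rows, so rows that do not move let the fingers close. It gives the time, the measured TCP pose, the force, the opening and the grip force at its end, in the units of the state.
- robot.get_obs(): the state, without advancing time (a new reading comes with each control period).
- cams.camera(name): name is "scene" or "top" or "wrist"; returns the picture (480x640x3 uint8, red, green, blue); there is no depth.
- cams.camera_info(name): a dict with "intrinsics" (3x3 intrinsics, pixels), "pose" (4x4, takes a point from camera to world coordinates). Camera axes: x right, y down, z forward; pixel columns grow to the right and rows downward; lengths in m; the calibration is good to about 2 mm. The wrist camera is an equidistant fisheye: a pixel r from the principal point sees the ray r / f radians off the axis. A picture is of the moment at which its call begins: read the wrist's pose just before it. camera_info takes no time and is no camera call; for the wrist camera it gives the pose at the moment of the call.
- ticket.hand_in(): hands the job in; it is judged then, once.
The state is a dict: "time": time; "q": joint angles; "joint_velocities": joint speeds; "joint_torque": joint torques, N m; "position": TCP position; "tool_rot": TCP orientation; "ft_force": force on the tool from outside, world axes, zero at the start; "moment": the same for the moment, N m; "grip_width": finger opening in m; "grip_force": force on a finger pad.
Only numpy, scipy, OpenCV 4.12 (cv2) and the standard library are available. Lean on these libraries where they do the work, as an engineer would, in place of code of your own. Each camera call takes 0.05 s, during which the arm holds its last target. There are 200 camera calls.

TASK

On the motor test bench, pick up the blue cup, tip it over the white parts tray so that both brass bearing balls drop out into the tray, then set the empty cup down upright on a clear spot of the bench beside the tray, without dropping it, and let go.

Things in the scene. Friction and masses are not known exactly. Their poses are not given: they have to be found in the camera images.
- blue_cup_mid (a point): Blue open cup, 75 mm high, 64 mm across at the rim, 58 half-way up, 51 at the foot; wall 3 mm, 80 to 170 g; bears a firm 35 N grip. This point: on its axis half-way up (37.5 mm above the bench as it stands); z points to the mouth. Like red, grey and green cups stand in a row with it along y, 0.11 m or more apart. The two balls lie loose inside and roll out once it is tipped about 110 degrees.
- ball_a_mid (a point): First brass ball, 20 mm in diameter, 34 g, solid and smooth. This point is its centre.
- ball_b_mid (a point): Second brass ball, the same as the first.
- tray_in (a point): White open tray fixed on the bench, 130 mm along its x, 170 along its y, 35 high, walls and floor 4 mm. This point: centre of its inner floor, 4 mm above the bench. It lies left or right, beyond the row of cups; a circuit board (40 mm high) lies opposite, a multimeter (45 mm) and screwdriver between.
Mind the look-alikes: they are no part of the job. Of the things shaped like the part that bears blue_cup_mid, the blue one is meant.

How it is judged:
By the outcome, as a careful person would: the job done as asked, in the order asked, and still so for the second after the job is handed in, with the robot touching nothing.
It also fails if it takes over 53 s, if anything falls off the work surface, if the arm or the gripper's body presses on something with over 40 N, if the wrist force passes 120 N, or if a joint passes its speed limit or range.

## Working session

There is one attempt and no reset: what is moved stays moved. The work goes in short steps, Python scripts to look and compute and a shell command to move; the robot and the scene stay as the last step left them, time stands still between calls to the robot, and variables do not carry over. Pictures are saved under pics/ and viewed, at most 10 in all, crops included, and the job is handed in when it is done.

```bash
mkdir -p pics
python3 - <<'E'
from rig import robot,cams
import cv2,numpy as np
o=robot.get_obs();print(o['time'],o['position'],o['tool_rot'],o['grip_width'])
ims=[]
for n in("top","scene"):
    im=cams.camera(n);cv2.imwrite(f'pics/{n}0.png',im[...,::-1])
    i=cams.camera_info(n);print(n,i['intrinsics'],np.round(i['pose'],4).tolist())
E
```

```text
0.0 [ 0.24316268 -0.57512363  0.2912703 ] [ 9.80085173e-01  1.98574628e-01 -3.01269759e-05 -1.08136383e-03] 0.08686997847241165
top [[481.82580847   0.         322.12856363]
 [  0.         481.82580847 236.12273778]
 [  0.           0.           1.        ]] [[0.03, -0.9934, 0.1107, 0.3955], [-0.9994, -0.0319, -0.015, 0.0496], [0.0184, -0.1102, -0.9937, 0.8735], [0.0, 0.0, 0.0, 1.0]]
scene [[538.18677405   0.         317.38905199]
 [  0.         538.18677405 236.68114208]
 [  0.           0.           1.        ]] [[-0.6952, 0.471, -0.543, 1.0268], [0.7188, 0.4632, -0.5185, 0.5449], [0.0074, -0.7508, -0.6605, 0.7055], [0.0, 0.0, 0.0, 1.0]]
```

View pics/top0.png

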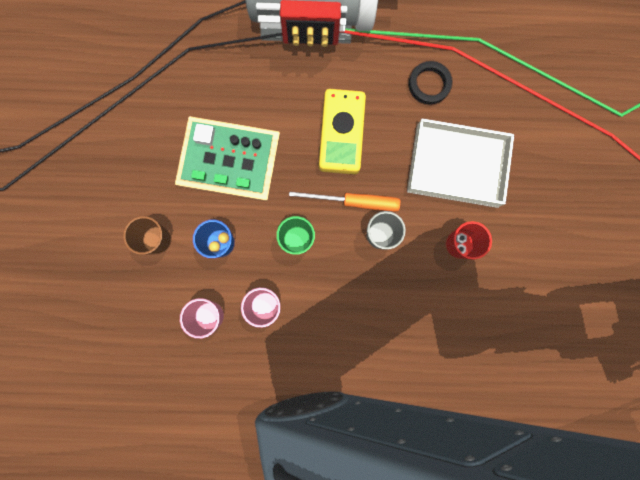

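View pics/scene0.png

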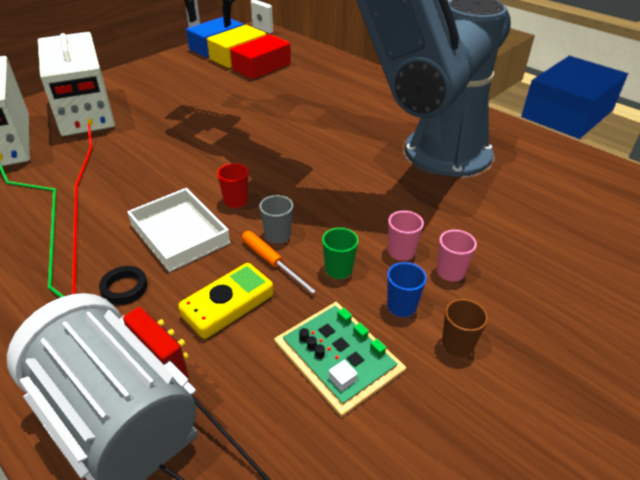

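Top view: the blue cup with both balls has its rim centred at about (213,239). The tray's rim corners are about (421,121), (513,133), (502,205), (409,193). The other cups, multimeter, screwdriver and ring lie between or around them.

```bash
cat > h.py <<'E'
from rig import robot,cams
import cv2,numpy as np
from scipy.spatial.transform import Rotation as R
def ray(n,px,z):
    i=cams.camera_info(n);K=i['intrinsics'];T=np.array(i['pose'])
    d=T[:3,:3]@np.linalg.solve(K,[*px,1]);return T[:3,3]+d*(z-T[2,3])/d[2]
E
python3 - <<'E'
from h import *
for n,p,z in [('blue',(213,239),.075),('green',(296,236),.075),('grey',(386,230),.075),('red',(469.5,240.5),.075),('brown',(144,236),.075),('pink1',(200,319),.075),('pink2',(261,308),.075)]+[('tray',p,.035) for p in((421,121),(513,133),(502,205),(409,193),(461,163))]+[('ring',(430,83),.01),('mm',(363,92),.045),('pcb',(237,158),.02),('sd',(399,204),.02)]+[('free',p,0) for p in((580,170),(340,235),(560,220))]:
    print(n,np.round(ray('top',p,z),3))
# scene check: blue
im=cv2.cvtColor(cv2.imread('pics/top0.png'),cv2.COLOR_BGR2HSV)
m=cv2.inRange(im,(105,120,60),(125,255,255))[200:280,180:245]
c=max(cv2.findContours(m,0,2)[0],key=cv2.contourArea);e=cv2.minEnclosingCircle(c);print(e[0][0]+180,e[0][1]+200,e[1])
o=robot.get_obs();print(np.round(R.from_quat(o['tool_rot']).as_matrix(),3))
i=cams.camera_info('wrist');print(i['intrinsics'],np.round(i['pose'],3))
E
```

```text
blue [0.474 0.218 0.075]
green [0.483 0.081 0.075]
grey [ 0.498 -0.069  0.075]
red [ 0.485 -0.21   0.075]
brown [0.475 0.333 0.075]
pink1 [0.342 0.232 0.075]
pink2 [0.363 0.134 0.075]
tray [ 0.704 -0.135  0.035]
tray [ 0.687 -0.302  0.035]
tray [ 0.555 -0.281  0.035]
tray [ 0.571 -0.115  0.035]
tray [ 0.629 -0.208  0.035]
ring [ 0.787 -0.157  0.01 ]
mm [ 0.75  -0.028  0.045]
pcb [0.628 0.195 0.02 ]
sd [ 0.553 -0.1    0.02 ]
free [ 0.633 -0.442  0.   ]
free [0.496 0.004 0.   ]
free [ 0.537 -0.402  0.   ]
213.20731735229492 239.40243911743164 20.27046775817871
[[ 0.921  0.389 -0.   ]
 [ 0.389 -0.921  0.002]
 [ 0.    -0.002 -1.   ]]
[[371.64829954   0.         321.65122561]
 [  0.         371.64829954 248.70444114]
 [  0.           0.           1.        ]] [[ 0.39  -0.884 -0.257  0.313]
 [-0.921 -0.375 -0.106 -0.545]
 [-0.003  0.278 -0.961  0.384]
 [ 0.     0.     0.     1.   ]]
```

```bash
cat >> h.py <<'E'
def st():
    o=robot.get_obs();M=R.from_quat(o['tool_rot']).as_matrix()
    print('t',round(o['time'],2),'p',np.round(o['position'],3),'grasp',np.round(o['position']+.051*M[:,2],3),'q',np.round(o['q'],2),'F',np.round(o['ft_force'],1),'w',round(o['grip_width'],4),'g',round(o['grip_force'],1));print(np.round(M,3).tolist())
    return np.array(o['position']),M
def go(target,Rm=None):
    "tool-frame cm shift to bring grasp point to target, and rotvec to reach Rm"
    p,M=st();print('shift cm',np.round(100*M.T@(np.array(target)-p-.051*M[:,2]),2))
    if Rm is not None: print('rotvec',np.round(R.from_matrix(M.T@Rm).as_rotvec(),3))
E
python3 -m crank '[[0,0,0,0,0,-0.167,0],[0,0,0,0,0,-0.167,0],[0,0,0,0,0,-0.167,0],[0,0,0,0,0,-0.167,0],[0,0,0,0,0,-0.167,0]]' 30
python3 -m crank '[[0,0,0,0,0,-0.167,0],[0,0,0,0,0,-0.167,0],[0,0,0,0,0.15,0,0],[0,0,0,0,0.15,0,0],[0,0,0,0,0.15,0,0]]'
python3 -m crank '[[0,0,0,0,0.15,0,0],[0,0,0,0,0,0,0]]'
python3 - <<'E'
from h import *
s=ray('scene',(406,277),.075);print(s)
go((.474,.17,.2),R.from_euler('x',35,degrees=True).as_matrix()@np.array([[0,1,0],[1,0,0],[0,0,-1.]]))
im=cv2.cvtColor(cv2.imread('pics/scene0.png'),cv2.COLOR_BGR2HSV)
m=cv2.inRange(im,(105,120,60),(125,255,255))[250:330,370:440]
ys,xs=np.nonzero(m);print('blue scene bbox',xs.min()+370,xs.max()+370,ys.min()+250,ys.max()+250)
E
```

```text
time: 0.72
position: [0.2432, -0.5753, 0.2917]
tool_rot: [0.814, 0.581, 0.0, -0.001]
ft_force: [0.6, -0.4, 0.2]
grip_width: 0.0871
grip_force: 0.0
time: 1.35
position: [0.2433, -0.5756, 0.2923]
tool_rot: [0.69, 0.688, 0.16, -0.159]
ft_force: [-0.1, -0.0, 0.5]
grip_width: 0.0871
grip_force: 0.0
time: 1.6
position: [0.2428, -0.5764, 0.2896]
tool_rot: [0.676, 0.674, 0.21, -0.21]
ft_force: [0.1, 0.7, -0.4]
grip_width: 0.0871
grip_force: 0.0
[0.47853897 0.22293895 0.075     ]
t 1.6 p [ 0.243 -0.576  0.29 ] grasp [ 0.243 -0.548  0.248] q [-1.39  0.75  1.12  0.11  1.87 -1.39] F [ 0.1  0.7 -0.4] w 0.0871 g 0.0
[[0.003, 1.0, 0.001], [0.824, -0.003, 0.566], [0.566, -0.001, -0.824]]
shift cm [56.51 22.91 44.57]
rotvec [ 0.001  0.009 -0.003]
blue scene bbox 388 425 262 316
```

```bash
python3 -m crank '[[2.5,5.8,1.7,0,0,0,0],[2.5,5.8,1.7,0,0,0,0],[2.5,5.8,1.7,0,0,0,0],[2.5,5.8,1.7,0,0,0,0],[4.9,0,3.4,0,0,0,0]]'>/dev/null
python3 -m crank '[[4.9,0,3.4,0,0,0,0],[4.9,0,3.4,0,0,0,0],[4.9,0,3.4,0,0,0,0],[4.9,0,3.4,0,0,0,0],[4.9,0,3.4,0,0,0,0]]'>/dev/null
python3 -m crank '[[4.9,0,3.4,0,0,0,0],[4.9,0,3.4,0,0,0,0],[4.9,0,3.4,0,0,0,0],[0,0,0,0,0,0,0],[0,0,0,0,0,0,0]]'>/dev/null
python3 - <<'E'
from h import *
go((.476,.158,.141),R.from_euler('x',35,degrees=True).as_matrix()@np.array([[0,1,0],[1,0,0],[0,0,-1.]]))
E
```

```text
t 3.48 p [0.466 0.076 0.289] grasp [0.466 0.105 0.247] q [-0.36  0.39  1.86  0.6   1.2  -0.67] F [ 0.8 -0.4 -0.7] w 0.0872 g 0.0
[[-0.0, 1.0, 0.002], [0.827, -0.001, 0.563], [0.563, 0.002, -0.827]]
shift cm [-1.6   0.96 11.77]
rotvec [0.002 0.013 0.   ]
```

```bash
python3 -m crank '[[0,0,0,0,-0.16,0,0],[0,0,0,0,-0.16,0,0],[0,0,0,0,-0.16,0,0],[0,0,0,0,-0.16,0,0],[0,0,0,0,-0.16,0,0]]'>/dev/null
python3 -m crank '[[0,0,0,0,-0.16,0,0],[0,0,0,0,-0.16,0,0],[0,0,0,0,-0.1,0,0],[0,0,0,0,0,0,0]]'>/dev/null
python3 - <<'E'
from h import *
go((.476,.283,.141),R.from_euler('x',-35,degrees=True).as_matrix()@np.array([[0,1,0],[1,0,0],[0,0,-1.]]))
E
```

```text
t 4.6 p [0.467 0.076 0.288] grasp [0.467 0.046 0.247] q [ 0.21  0.45  1.76 -0.66  1.18  0.55] F [-0.1  0.2  1. ] w 0.0872 g 0.0
[[0.001, 1.0, -0.002], [0.814, -0.002, -0.58], [-0.58, -0.001, -0.814]]
shift cm [25.42  0.9  -5.13]
rotvec [-0.002  0.008 -0.001]
```

```bash
python3 -m crank '[[5.1,0.2,-1,0,0,0,0],[5.1,0.2,-1,0,0,0,0],[5.1,0.2,-1,0,0,0,0],[5.1,0.2,-1,0,0,0,0],[5,0.1,-1.1,0,0,0,0]]'>/dev/null
python3 -m crank '[[0,0,0,0,0,0,0],[0,0,0,0,0,0,0]]'>/dev/null
python3 - <<'E'
from h import *
i=cams.camera_info('wrist')
im=cams.camera('wrist');cv2.imwrite('pics/w1.png',im[...,::-1])
go((.476,.22,.052))
K=i['intrinsics'];T=np.array(i['pose'])
def proj(P):
    c=T[:3,:3].T@(np.array(P)-T[:3,3]);th=np.arctan2(np.hypot(c[0],c[1]),c[2]);u=c[:2]/np.hypot(*c[:2])*th*K[0,0];return u+K[:2,2]
a=np.linspace(0,2*np.pi,60)
rim=np.array([proj((.476+.032*np.cos(t),.22+.032*np.sin(t),.075)) for t in a]).astype(int)
b=im[...,::-1].copy();cv2.polylines(b,[rim],True,(0,255,255),1);cv2.imwrite('pics/w1b.png',b)
E
```

```text
t 5.53 p [0.476 0.311 0.184] grasp [0.476 0.281 0.142] q [ 0.58  0.75  1.47 -0.52  1.33  0.82] F [-0.  -0.3  0. ] w 0.0872 g 0.0
[[0.003, 1.0, -0.002], [0.814, -0.004, -0.581], [-0.581, 0.0, -0.814]]
shift cm [ 2.400e-01 -1.000e-02  1.089e+01]
```

View pics/w1b.png

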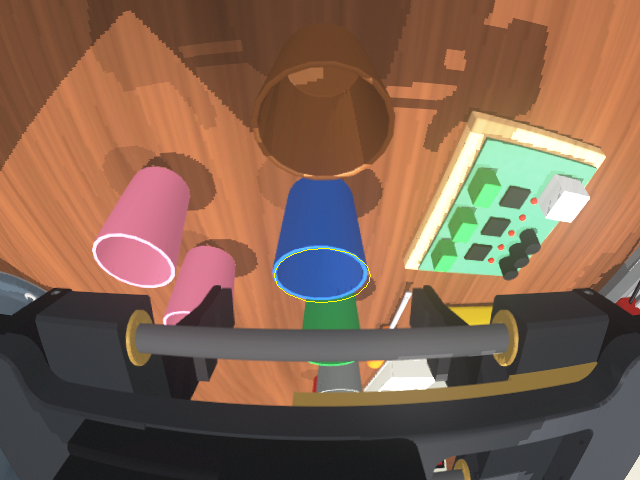

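The wrist picture shows the blue cup's rim at (322,273), which matches the predicted outline, so the cup is at (0.476, 0.220). Going in along the tool axis.

```bash
python3 -m crank '[[0.1,0,2.5,0,0,0,0],[0.1,0,2.5,0,0,0,0],[0,0,2.5,0,0,0,0],[0,0,2,0,0,0,0],[0,0,1.4,0,0,0,0]]'
python3 -m crank '[[0,0,0,0,0,0,0],[0,0,0,0,0,0,0.5],[0,0,0,0,0,0,1],[0,0,0,0,0,0,1],[0,0,0,0,0,0,1]]' 28
python3 -m crank '[[0,0,0,0,0,0,1],[0,0,0,0,0,0,1]]' 
python3 -c "
from h import *
go((.476,.22,.2))"
```

```text
time: 6.15
position: [0.476, 0.2489, 0.0934]
tool_rot: [0.675, 0.672, -0.216, 0.215]
ft_force: [-0.3, -0.2, 0.2]
grip_width: 0.087
grip_force: 0.0
time: 6.78
position: [0.4758, 0.2512, 0.0935]
tool_rot: [0.674, 0.673, -0.216, 0.216]
ft_force: [-0.1, 1.0, 2.2]
grip_width: 0.0613
grip_force: 27.4
time: 7.02
position: [0.4758, 0.251, 0.0935]
tool_rot: [0.674, 0.673, -0.216, 0.216]
ft_force: [-0.6, 1.6, 4.2]
grip_width: 0.061
grip_force: 27.3
t 7.03 p [0.476 0.251 0.093] grasp [0.476 0.221 0.052] q [ 0.5   0.85  1.6  -0.61  1.1   0.9 ] F [-0.6  1.6  4.2] w 0.061 g 27.3
[[0.002, 1.0, -0.001], [0.814, -0.002, -0.581], [-0.581, 0.001, -0.814]]
shift cm [ -8.71   0.03 -11.97]
```

```bash
python3 -m crank '[[-1.2,0,-1.6,0,0,0,1],[-2.5,0,-3.5,0,0,0,1],[-2.5,0,-3.5,0,0,0,1],[-2.5,0,-3.5,0,0,0,1],[-2.1,0.95,1.5,0,0,0,1]]'
python3 -m crank '[[-4.2,1.9,3,0,0,0,1],[-4.2,1.9,3,0,0,0,1],[-4.2,1.9,3,0,0,0,1],[-4.2,1.9,3,0,0,0,1],[-4.2,1.9,3,0,0,0,1]]'
python3 -m crank '[[-4.2,1.9,3,0,0,0,1],[-4.2,1.9,3,0,0,0,1],[-2,0.9,1.5,0,0,0,1],[0,0,0,0,0,0,1]]'
python3 - <<'E'
from h import *
cv2.imwrite('pics/s2.png',cams.camera('scene')[...,::-1])
go((.629,-.195,.2))
E
```

```text
time: 7.65
position: [0.4863, 0.2262, 0.2463]
tool_rot: [0.674, 0.673, -0.211, 0.217]
ft_force: [0.2, 0.4, -1.7]
grip_width: 0.0609
grip_force: 27.8
time: 8.28
position: [0.5795, -0.0355, 0.2426]
tool_rot: [0.674, 0.673, -0.216, 0.215]
ft_force: [0.9, 0.9, -1.6]
grip_width: 0.0609
grip_force: 27.8
time: 8.78
position: [0.626, -0.1644, 0.2418]
tool_rot: [0.675, 0.671, -0.216, 0.215]
ft_force: [0.3, -0.2, -1.5]
grip_width: 0.0607
grip_force: 27.7
t 8.82 p [ 0.625 -0.163  0.241] grasp [ 0.625 -0.192  0.2  ] q [-0.22  0.64  1.51 -0.75  0.99  0.21] F [-0.3  0.3 -1.1] w 0.0609 g 27.7
[[0.003, 1.0, -0.003], [0.814, -0.005, -0.58], [-0.58, -0.001, -0.814]]
shift cm [-0.21  0.37  0.14]
```

View pics/s2.png

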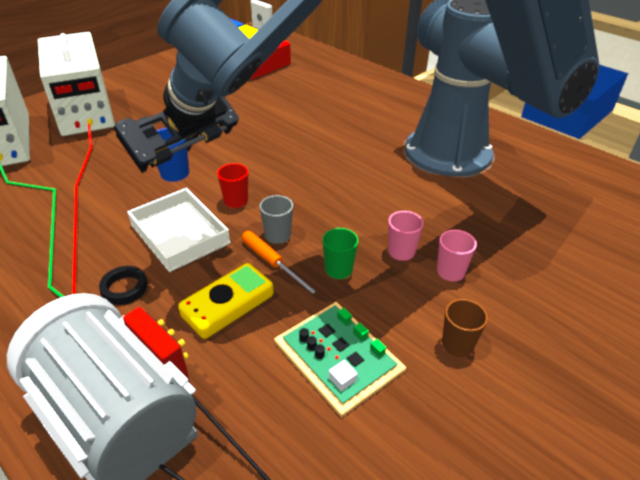

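The blue cup is held upright above the tray, at (173,160). Tipping it 70° high up first.

```bash
python3 -m crank '[[0,0.1,0,0,0.15,0,1],[0,0.1,0,0,0.15,0,1],[0,0.1,0,0,0.15,0,1],[0,0,0,0,0.15,0,1],[0,0,0,0,0.15,0,1]]'
python3 -m crank '[[0,0,0,0,0.15,0,1],[0,0,0,0,0.15,0,1],[0,0,0,0,0.15,0,1],[0,0,0,0,0,0,1]]'
python3 -c "
from h import *
go((.629,-.195,.13),R.from_euler('x',90,degrees=True).as_matrix()@np.array([[0,1,0],[1,0,0],[0,0,-1.]]))"
```

```text
time: 9.45
position: [0.6288, -0.1599, 0.2422]
tool_rot: [0.705, 0.706, 0.048, -0.048]
ft_force: [-0.0, -0.3, -1.8]
grip_width: 0.0611
grip_force: 28.0
time: 9.95
position: [0.6286, -0.1622, 0.2402]
tool_rot: [0.679, 0.677, 0.201, -0.203]
ft_force: [-0.6, 0.4, -2.1]
grip_width: 0.0612
grip_force: 28.1
t 9.95 p [ 0.629 -0.162  0.24 ] grasp [ 0.628 -0.134  0.197] q [-0.59  0.72  1.32  0.47  1.46 -0.73] F [-0.6  0.4 -2.1] w 0.0612 g 28.1
[[0.003, 1.0, -0.001], [0.837, -0.002, 0.547], [0.547, -0.003, -0.837]]
shift cm [-8.77  0.08  2.32]
rotvec [ 0.001  0.991 -0.004]
```

```bash
python3 -m crank '[[-3.9,0,1.4,0,0,0,1],[-3.9,0,1.4,0,0,0,1],[-3.9,0,1.4,0,0,0,1],[0,0,0,0,0.15,0,1],[0,0,0,0,0.15,0,1]]'
python3 -m crank '[[0,0,0,0,0.15,0,1],[-2.1,0,1.3,0,0,0,1],[0,0,0,0,0.074,0,1],[0,0,0,0,0.074,0,1],[0,0,0,0,0.074,0,1]]'
python3 -m crank '[[0,0,0,0,0.074,0,1],[0,0,0,0,0.074,0,1],[0,0,0,0,0.074,0,1],[0,0,0,0,0.074,0,1],[0,0,0,0,0.074,0,1]]'
python3 -m crank '[[0,0,0,0,0,0,1],[0,0,0,0,0,0,1],[0,0,0,0,0,0,1],[0,0,0,0,0,0,1]]'
python3 - <<'E'
from h import *
go((.629,-.195,.13))
a=cams.camera('scene')[60:360,60:380,::-1]
cv2.imwrite('pics/s3.png',cv2.resize(a,(640,600)))
E
```

```text
time: 10.58
position: [0.6296, -0.2352, 0.1428]
tool_rot: [0.639, 0.64, 0.301, -0.302]
ft_force: [1.2, -0.5, -2.3]
grip_width: 0.0611
grip_force: 28.2
time: 11.2
position: [0.6295, -0.2346, 0.1166]
tool_rot: [0.574, 0.573, 0.413, -0.414]
ft_force: [-0.6, 1.4, -2.7]
grip_width: 0.0611
grip_force: 28.0
time: 11.82
position: [0.6298, -0.2343, 0.1169]
tool_rot: [-0.488, -0.487, -0.511, 0.513]
ft_force: [-0.6, 0.3, -0.7]
grip_width: 0.0611
grip_force: 28.0
time: 12.32
position: [0.6293, -0.2366, 0.118]
tool_rot: [0.488, 0.487, 0.513, -0.512]
ft_force: [-0.4, -0.2, -1.4]
grip_width: 0.0611
grip_force: 27.9
t 12.32 p [ 0.629 -0.237  0.118] grasp [ 0.629 -0.186  0.121] q [-0.79  1.26  1.03  1.02  2.17 -0.88] F [-0.4 -0.2 -1.4] w 0.0611 g 27.9
[[-0.001, 1.0, 0.002], [-0.05, -0.002, 0.999], [0.999, 0.001, 0.05]]
shift cm [ 0.99 -0.04 -0.88]
```

View pics/s3.png

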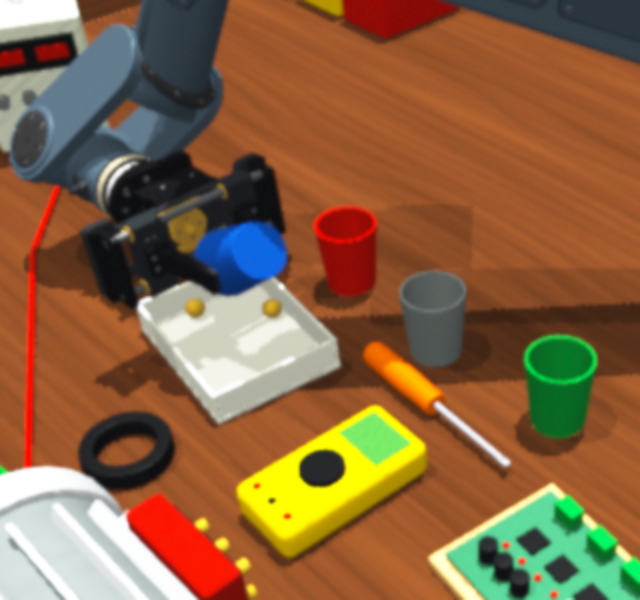

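Both balls lie in the tray, at (195,307) and (272,307) in this crop. Next I back off upward and turn the cup upright, with a clear spot to the right of the tray at about (0.59, -0.385) as the target.

```bash
python3 -m crank '[[5,0,0,0,0,0,1],[5,0,0,0,0,0,1],[3,-1.3,-4,0,0,0,1],[0,-1.3,-4,0,0,0,1],[0,-1.3,-4,0,0,0,1]]'
python3 -m crank '[[0,0,0,0,-0.16,0,1],[0,0,0,0,-0.16,0,1],[0,0,0,0,-0.16,0,1],[0,0,0,0,-0.16,0,1],[0,0,0,0,-0.16,0,1]]'
python3 -m crank '[[0,0,0,0,-0.16,0,1],[0,0,0,0,-0.16,0,1],[0,0,0,0,-0.16,0,1],[0,0,0,0,-0.16,0,1],[0,0,0,0,-0.16,0,1]]'
python3 -m crank '[[0,0,0,0,-0.16,0,1],[0,0,0,0,-0.16,0,1],[0,0,0,0,-0.16,0,1],[0,0,0,0,-0.16,0,1],[0,0,0,0,0,0,1]]'
python3 - <<'E'
from h import *
go((.59,-.385,.08),np.array([[0.002, 1.0, -0.001], [0.814, -0.002, -0.581], [-0.581, 0.001, -0.814]]))
b=cams.camera('top')[50:350,330:640,::-1]
cv2.imwrite('pics/t4.png',cv2.resize(b,(620,600)))
E
```

```text
time: 13.0
position: [0.5895, -0.3642, 0.2423]
tool_rot: [0.488, 0.487, 0.513, -0.512]
ft_force: [0.4, 0.3, -1.2]
grip_width: 0.0611
grip_force: 27.9
time: 13.62
position: [0.5896, -0.3636, 0.2415]
tool_rot: [0.65, 0.648, 0.281, -0.28]
ft_force: [0.3, 1.1, -1.3]
grip_width: 0.0612
grip_force: 28.0
time: 14.25
position: [0.5896, -0.3629, 0.242]
tool_rot: [0.708, 0.706, 0.006, -0.006]
ft_force: [-0.4, 1.0, -1.6]
grip_width: 0.0609
grip_force: 27.9
time: 14.88
position: [0.589, -0.3604, 0.2396]
tool_rot: [0.674, 0.675, -0.215, 0.212]
ft_force: [-0.3, 0.9, -2.3]
grip_width: 0.0611
grip_force: 27.8
t 14.88 p [ 0.589 -0.36   0.24 ] grasp [ 0.589 -0.39   0.198] q [-0.54  0.65  1.5  -0.76  0.81 -0.05] F [-0.3  0.9 -2.3] w 0.0611 g 27.8
[[-0.002, 1.0, -0.004], [0.817, -0.0, -0.576], [-0.576, -0.004, -0.817]]
shift cm [7.19 0.17 9.36]
rotvec [-0.003 -0.006  0.005]
```

View pics/t4.png

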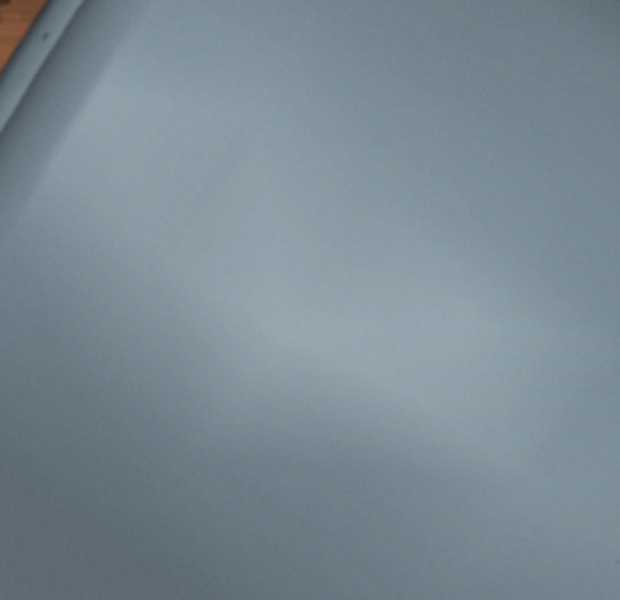

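The arm hides the view, so this picture is no help. The first top picture showed the spot clear apart from shadow. Lowering, with the last bit in small steps.

```bash
python3 -m crank '[[2.4,0,3.2,0,0,0,1],[2.4,0,3.2,0,0,0,1],[1.8,0,2.6,0,0,0,1],[1.1,0,1.7,0,0,0,1],[0,0,0,0,0,0,1]]'
python3 -m crank '[[0,0,0,0,0,0,1],[0,0,0,0,0,0,1]]'
python3 - <<'E'
from h import *
go((.59,-.385,.052),np.array([[0.002, 1.0, -0.001], [0.814, -0.002, -0.581], [-0.581, 0.001, -0.814]]))
b=cams.camera('scene')[60:360,0:320,::-1]
cv2.imwrite('pics/s5.png',cv2.resize(b,(640,600)))
E
```

```text
time: 15.55
position: [0.5889, -0.3634, 0.1078]
tool_rot: [0.675, 0.672, -0.216, 0.213]
ft_force: [-0.1, -0.6, -0.6]
grip_width: 0.0609
grip_force: 27.8
time: 15.8
position: [0.5906, -0.363, 0.1111]
tool_rot: [0.675, 0.672, -0.215, 0.216]
ft_force: [0.5, 0.6, -1.1]
grip_width: 0.061
grip_force: 27.8
t 15.8 p [ 0.591 -0.363  0.111] grasp [ 0.591 -0.393  0.07 ] q [-0.54  0.84  1.55 -0.97  0.64  0.23] F [ 0.5  0.6 -1.1] w 0.061 g 27.8
[[0.003, 1.0, 0.0], [0.814, -0.003, -0.58], [-0.58, 0.002, -0.814]]
shift cm [ 1.64 -0.07  0.99]
rotvec [ 0.001 -0.001 -0.001]
```

View pics/s5.png

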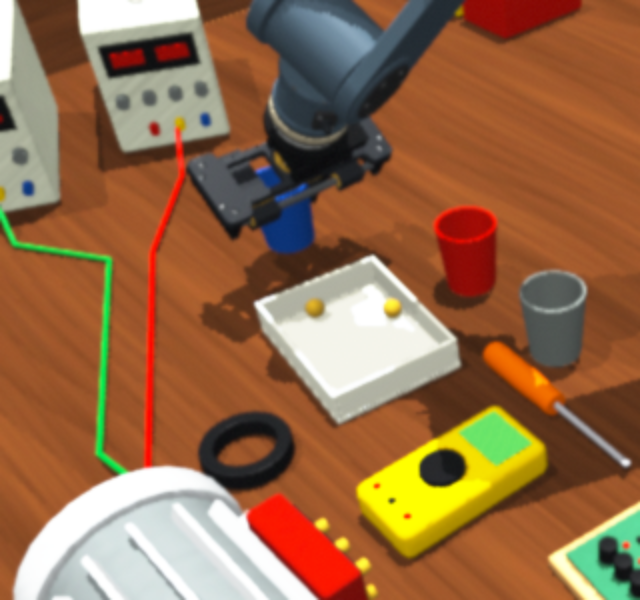

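The cup hangs upright at (288,225) over clear bench beside the tray, and both balls are still in the tray. There are 18 mm left to lower.

```bash
python3 -m crank '[[0.4,0,0.6,0,0,0,1],[0.4,0,0.6,0,0,0,1],[0,0,0,0,0,0,1],[0.06,0,0.08,0,0,0,1],[0,0,0,0,0,0,1]]'
python3 -m crank '[[0.06,0,0.08,0,0,0,1],[0,0,0,0,0,0,1],[0,0,0,0,0,0,1]]'
python3 -c "
from h import *
go((.59,-.393,.052))"
```

```text
time: 16.48
position: [0.5898, -0.3626, 0.0939]
tool_rot: [0.674, 0.673, -0.215, 0.215]
ft_force: [-0.1, 0.5, -0.7]
grip_width: 0.0608
grip_force: 27.7
time: 16.85
position: [0.5898, -0.363, 0.0936]
tool_rot: [0.674, 0.673, -0.216, 0.215]
ft_force: [-2.5, -1.0, 4.8]
grip_width: 0.0609
grip_force: 27.3
t 16.85 p [ 0.59  -0.363  0.094] grasp [ 0.59  -0.393  0.052] q [-0.54  0.87  1.55 -1.01  0.63  0.27] F [-2.5 -1.   4.8] w 0.0609 g 27.3
[[0.002, 1.0, -0.002], [0.814, -0.002, -0.58], [-0.58, -0.0, -0.814]]
shift cm [-0.03  0.03  0.03]
```

The cup is on the bench (about 5 N up). Opening and backing out along the tool axis.

```bash
python3 -m crank '[[0,0,0,0,0,0,0.25],[0,0,0,0,0,0,0.2],[0,0,0,0,0,0,0.1],[0,0,0,0,0,0,0],[0,0,0,0,0,0,0]]'
python3 -m crank '[[0,0,0,0,0,0,0],[0,0,-1,0,0,0,0],[0,0,-2,0,0,0,0],[0,0,-3,0,0,0,0],[0,0,-4,0,0,0,0]]'
python3 -m crank '[[0,0,-4,0,0,0,0],[-4,0,-4,0,0,0,0],[-4,0,0,0,0,0,0],[0,0,0,0,0,0,0],[0,0,0,0,0,0,0]]'
python3 - <<'E'
from h import *
st()
b=cams.camera('scene')[60:360,0:320,::-1]
cv2.imwrite('pics/s6.png',cv2.resize(b,(640,600)))
E
```

```text
time: 17.48
position: [0.59, -0.3625, 0.0928]
tool_rot: [0.674, 0.673, -0.215, 0.215]
ft_force: [0.4, -0.2, 0.4]
grip_width: 0.0855
grip_force: 0.0
time: 18.1
position: [0.5898, -0.3036, 0.1758]
tool_rot: [0.674, 0.673, -0.215, 0.215]
ft_force: [0.5, -0.1, 0.4]
grip_width: 0.087
grip_force: 0.0
time: 18.73
position: [0.5892, -0.3223, 0.2857]
tool_rot: [0.674, 0.673, -0.215, 0.214]
ft_force: [-0.3, -0.1, 0.1]
grip_width: 0.0871
grip_force: 0.0
t 18.73 p [ 0.589 -0.322  0.286] grasp [ 0.589 -0.352  0.244] q [-0.49  0.58  1.5  -0.72  0.89 -0.07] F [-0.3 -0.1  0.1] w 0.0871 g 0.0
[[0.001, 1.0, -0.002], [0.816, -0.002, -0.578], [-0.578, -0.001, -0.816]]
```

View pics/s6.png

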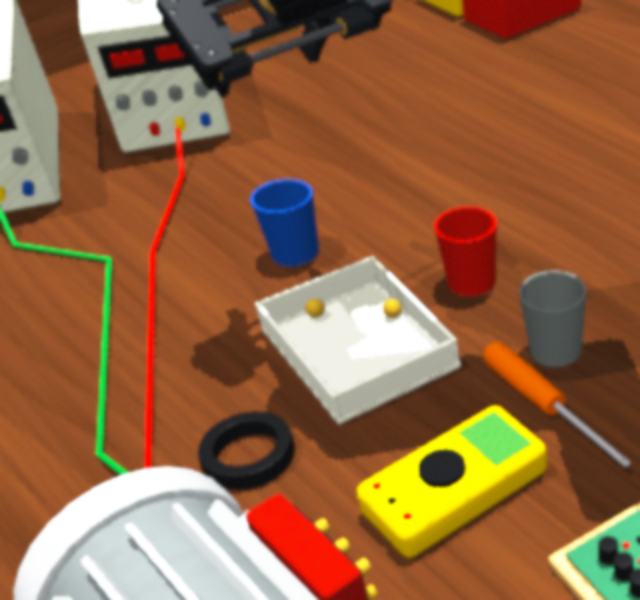

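The blue cup stands upright and empty at (287,222), both balls are in the tray at (315,307) and (392,307), and the gripper is clear.

```bash
python3 -c "
from rig import ticket
print(ticket.hand_in())"
```

```text
the job is handed in; nothing more can be done
None
```

The job is handed in: both brass balls are in the white tray, the empty blue cup stands upright on clear bench to the right of it, and the gripper let go and backed clear at 18.7 s of the 53 s allowed.

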